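Sort the pressure rollers back into their colour-coded cradles

ROBOT

A 6-joint arm with a two-finger parallel gripper is mounted at the origin on the work surface. World frame = base frame: x ahead of the robot, y to its left, z up, the work surface at z = 0. Lengths are in m, angles in rad, forces in N, time in s.
With the tool pointing down it reaches from about 0.375 to 0.9 m from the base axis. Payload 3.1 kg.
Tool frame: the origin (TCP) lies between the finger pads; the fingertips stand 17 mm ahead of it and the grasp point (between the pads) lies 2 mm behind it (tip_reach is the distance from the TCP to the fingertips, in m); z points along the fingers, y is the line along which they close (so a half turn about z gives the same grasp; the last joint's range is limited). The gripper opens to 87 mm and grips with 3 to 60 N. Pads are 19 mm wide; open, the fingers measure 117 mm over their backs; the gripper's body (75 mm by 190 mm) begins 51 mm behind the grasp point.
Start: joints at [1.012, 0.527, 1.433, -0, 1.181, -0.178], TCP at [0.232, 0.58, 0.24] pointing down, gripper open.
Joint ranges: [-3.08, 3.08], [-0.75, 2.2], [0.22, 2.44], [-1.43, 4.57], [0, 2.65], [-2.85, 2.85]. Speed limits (rad/s): [2.79, 2.79, 3.14, 3.14, 3.14, 3.14].

INTERFACE

Orientations are given as a rotation vector (axis times angle).
In Python, from station import get_state, snapshot, close_job, tip_reach gives the robot as it stands.
- The arm moves only by the tool jog_arm, never from a script. Its argument "motion" is one flat list of numbers, 6 for each row, row after row: the shift along the tool's x, y, z in m, then the turn, a rotation vector about the tool's x, y, z in rad. In form: [tx, ty, tz, rx, ry, rz, tx, ty, tz, rx, ry, rz, ...]. A call has 1 to 12 rows; each row shifts and turns the commanded pose from where the row before left it, along the tool's axes as they then stand; what a row does not reach is not made up. A row lasts 1/10 s, in which the tool goes at most 50 mm and 8.59 degrees, less where a joint would pass 70% of its speed; a pose out of reach is approached as far as the arm can. A call is refused whole if a number of a shift passes 0.05 or a number of a turn 0.15, either way. A call with a gripper value outside its range is refused whole. "fingers" is the finger opening in m, from 0 to 0.087, set as the call begins (left out, the last holds). The fingers move at their own pace and stop on an object; "force" is the grip in N (left out, the last holds). Time passes only in rows, so rows that do not move let the fingers close. It gives the time, the measured TCP pose, the force, the opening and the grip force at its end, in the units of the state.
- get_state(): the state, without advancing time (a new reading comes with each control period).
- snapshot(name): name is "side" or "top" or "wrist"; returns a dict with "pixels" (420x560x3 uint8, red, green, blue), "fx", "fy", "cx", "cy" (pixels), "dist" ([k1, k2, p1, p2, k3] as OpenCV has them; the pictures are not rectified), "world_from_camera" (4x4, takes a point from camera to world coordinates). Camera axes: x right, y down, z forward; pixel columns grow to the right and rows downward; lengths in m; the calibration is good to about 2 mm. A picture is of the moment at which its call begins. There is no depth.
- close_job(): hands the job in; it is judged then, once.
The state is a dict: "t": time; "joints": joint angles; "joint_velocities": joint speeds; "effort": joint torques, N m; "position": TCP position; "tool_rot": TCP orientation; "contact_force": force on the tool from outside, world axes, zero at the start; "ft_torque": the same for the moment, N m; "grip_width": opening from 0.0 (shut) to 1.0 (fully open); "finger_force": force on a finger pad.
Only numpy, scipy, OpenCV 4.12 (cv2) and the standard library are available. Lean on these libraries where they do the work, as an engineer would, in place of code of your own. Each camera call takes 0.05 s, during which the arm holds its last target. There are 200 camera calls.

TASK

The three pressure rollers on the joiner's bench each sit in a cradle of the wrong colour. Put every roller in the cradle painted its own colour, parking one of them properly seated in the bare aluminium spare cradle on the way. Lower each one gently, without dropping or forcing it, until both ends of its axle rest on the bottom of their slots, and leave the tin, the drill and the wood offcut alone.

Things in the scene. Friction and masses are not known exactly. Their poses are not given: they have to be found in the camera images.
- roller_red_mid (a point): Centre of the red roller. Rubber barrel 36 mm across, 84 mm long, on a 10 mm steel axle, 140 mm over all (28 mm out at each end); same either way round; 0.2 to 0.45 kg. y runs along the axle; it may spin about y, so x and z point anyhow. Starts seated in a cradle of another colour. Grip it across the barrel from above, between the cheeks.
- roller_blue_mid (a point): Centre of the blue roller. Rubber barrel 52 mm across, 84 mm long, on a 10 mm steel axle, 140 mm over all (28 mm out at each end); same either way round; 0.2 to 0.45 kg. y runs along the axle; it may spin about y, so x and z point anyhow. Starts seated in a cradle of another colour. Grip it across the barrel from above, between the cheeks.
- roller_yellow_mid (a point): Centre of the yellow roller. Rubber barrel 44 mm across, 84 mm long, on a 10 mm steel axle, 140 mm over all (28 mm out at each end); same either way round; 0.2 to 0.45 kg. y runs along the axle; it may spin about y, so x and z point anyhow. Starts seated in a cradle of another colour. Grip it across the barrel from above, between the cheeks.
- cradle_red: Fixed roller cradle, painted red. Origin: centre of underside; y along a seated axle. Base 90 (x) by 150 (y) by 10 mm. Two 8 mm cheeks at y = +-54 mm (100 clear between), each with an open-topped slot at x = 0: 14 mm wide, floor 50 mm up, flaring from 62 mm at 45 degrees to 48 wide at the top, 78 up. Seated axle centre: x 0, y 0 (floats +-8), 55 mm up.
- cradle_blue: Fixed roller cradle, painted blue. Origin: centre of underside; y along a seated axle. Base 90 (x) by 150 (y) by 10 mm. Two 8 mm cheeks at y = +-54 mm (100 clear between), each with an open-topped slot at x = 0: 14 mm wide, floor 50 mm up, flaring from 62 mm at 45 degrees to 48 wide at the top, 78 up. Seated axle centre: x 0, y 0 (floats +-8), 55 mm up.
- cradle_yellow: Fixed roller cradle, painted yellow. Origin: centre of underside; y along a seated axle. Base 90 (x) by 150 (y) by 10 mm. Two 8 mm cheeks at y = +-54 mm (100 clear between), each with an open-topped slot at x = 0: 14 mm wide, floor 50 mm up, flaring from 62 mm at 45 degrees to 48 wide at the top, 78 up. Seated axle centre: x 0, y 0 (floats +-8), 55 mm up.
- cradle_spare: Fixed roller cradle, bare aluminium, the spare. Origin: centre of underside; y along a seated axle. Base 90 (x) by 150 (y) by 10 mm. Two 8 mm cheeks at y = +-54 mm (100 clear between), each with an open-topped slot at x = 0: 14 mm wide, floor 50 mm up, flaring from 62 mm at 45 degrees to 48 wide at the top, 78 up. Seated axle centre: x 0, y 0 (floats +-8), 55 mm up. Empty at the start.
- tin: Bystander: closed round tin with a paper label, 72 mm in diameter, 85 mm tall, standing; origin at the centre of its underside. Not to be disturbed.
- offcut: Bystander: pale wood offcut 60 (x) by 28 (y) by 18 mm lying among the cradles; origin at the centre of its underside. Not to be disturbed.
- drill: Bystander: green and black cordless drill lying on its side, about 160 by 175 mm and 54 mm high; origin on the underside below its motor barrel. Barrel along x, handle and battery towards -y. Not to be disturbed.
Mind the look-alikes: they are no part of the job. What is meant by the cradle_yellow is not green, orange or pink, and is the larger of those in its own colour.

How it is judged:
By the outcome, as a careful person would: the job done as asked, in the order asked, and still so for the second after the job is handed in, with the robot touching nothing.
It also fails if it takes over 104 s, if anything falls off the work surface, if the arm or the gripper's body presses on something with over 40 N, if the wrist force passes 120 N, or if a joint passes its speed limit or range.

## Working session

There is one attempt and no reset: what is moved stays moved. The work goes in short steps, Python scripts to look and compute and a tool call to move; the robot and the scene stay as the last step left them, time stands still between calls to the robot, and variables do not carry over. Pictures are saved under pics/ and viewed, at most 14 in all, crops included, and the job is handed in when it is done.

Besides the shell and the picture viewer there is one more tool, called after "Emit:" as a command line: name --argument value ..., lists and objects as JSON in quotes. jog_arm: Moves the arm, as the interface text tells. Its arguments: {"type":"object","properties":{"motion":{"type":"array","items":{"type":"number"}},"fingers":{"type":"number"},"force":{"type":"number"}},"required":["motion"]}

```bash
mkdir -p pics; ls; python3 - <<'E'
from station import get_state,snapshot,tip_reach
import cv2
print(get_state(),tip_reach)
for n in("top","side"):
    s=snapshot(n);cv2.imwrite(f"pics/{n}0.png",s["pixels"][:,:,::-1])
    print(n,s["fx"],s["fy"],s["cx"],s["cy"],s["dist"],s["world_from_camera"])
E
```

```text
pics
{'t': 0.0, 'joints': array([ 1.01150837e+00,  5.28456907e-01,  1.43388338e+00,  8.29668781e-06,
        1.18140478e+00, -1.78490398e-01]), 'joint_velocities': array([ 2.11810513e-03, -1.10875779e-03, -2.14846677e-04, -7.13320779e-05,
       -1.22808898e-03,  1.47785372e-03]), 'effort': array([-1.55751128e-03, -4.40050256e+01, -1.76586199e+01,  6.32878882e-02,
        5.83287387e-02, -1.55605203e-04]), 'position': array([0.23188162, 0.57965084, 0.23858331]), 'tool_rot': array([-0.59440426, -3.08404884,  0.00314842]), 'contact_force': array([ 0.55103975, -0.22092048, -0.66336493]), 'ft_torque': array([-0.01016531,  0.05932099,  0.03363842]), 'finger_force': 0.0, 'grip_width': 1.0006978126750457} 0.017
top 409.0696960650864 409.0696960650864 276.91744073649267 209.53509869833616 [-0.07899749  0.          0.          0.          0.        ] [[ 0.0191173  -0.98369952  0.17880096  0.30485437]
 [-0.99981557 -0.01848178  0.0052195  -0.06516396]
 [-0.00182986 -0.17886777 -0.98387142  1.25247447]
 [ 0.          0.          0.          1.        ]]
side 403.1422951976713 403.1422951976713 285.28454193509316 202.4315477461418 [-0.03485395  0.          0.          0.          0.        ] [[ 0.97707863 -0.15386216  0.14711828  0.34543988]
 [-0.21231414 -0.7546283   0.62085331 -0.76048047]
 [ 0.01549378 -0.63785779 -0.7699983   0.96566348]
 [ 0.          0.          0.          1.        ]]
```

View pics/top0.png

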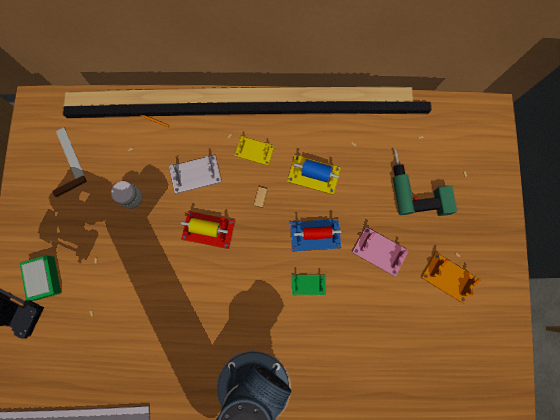

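View pics/side0.png

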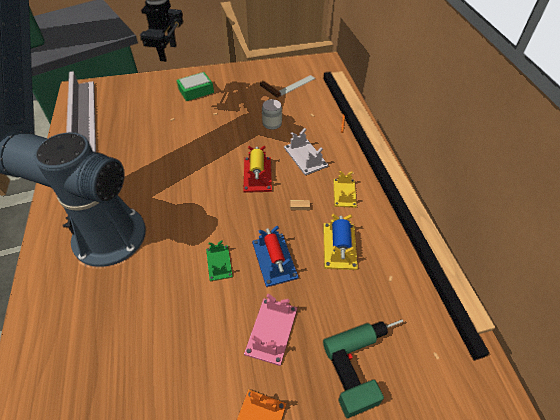

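The top view shows the rollers seated wrongly:
- Yellow roller in the red cradle at (207,228).
- Red roller in the blue cradle at (317,234).
- Blue roller in a yellow cradle at (316,173).
- The spare cradle is empty at (195,174).

There are two yellow cradles, at (255,150) and (316,173). The larger one, (316,173), fits the description. Green (309,284), pink (380,250) and orange (450,277) are look-alikes. I'll confirm this in a crop and measure.

```bash
cat >h.py <<'E'
import numpy as np,cv2
from station import get_state,snapshot
from scipy.spatial.transform import Rotation as R
def cast(s,px,z):
    K=np.array([[s["fx"],0,s["cx"]],[0,s["fy"],s["cy"]],[0,0,1]])
    n=cv2.undistortPoints(np.float64(px).reshape(-1,1,2),K,np.float64(s["dist"])).reshape(-1,2)
    T=np.array(s["world_from_camera"]);d=np.c_[n,np.ones(len(n))]@T[:3,:3].T;o=T[:3,3]
    return (o+d*((z-o[2])/d[:,2])[:,None])[:,:2]
def proj(s,P):
    K=np.array([[s["fx"],0,s["cx"]],[0,s["fy"],s["cy"]],[0,0,1]])
    T=np.linalg.inv(s["world_from_camera"])
    return cv2.projectPoints(np.float64(P).reshape(-1,1,3),cv2.Rodrigues(T[:3,:3])[0],T[:3,3],K,np.float64(s["dist"]))[0].reshape(-1,2)
HUE={"red":[(0,6),(174,180)],"blue":[(100,125)],"yellow":[(22,33)]}
def mask(s,c,smin=150,vmin=60):
    h=cv2.cvtColor(s["pixels"],cv2.COLOR_RGB2HSV)
    if c=="grey": return cv2.inRange(h,(0,0,110),(180,60,255))
    return sum(cv2.inRange(h,(a,smin,vmin),(b,255,255)) for a,b in HUE[c])
def rect(w):
    """centre, long side, short side, angle of the long side of min-area rect of world points"""
    (c,(a,b),_)=r=cv2.minAreaRect(np.float32(w)*1000);p=cv2.boxPoints(r);e=[p[1]-p[0],p[2]-p[1]];e=max(e,key=np.linalg.norm)
    return np.round(np.array(c)/1000,4),np.round(sorted((a,b)),1),round(np.degrees(np.arctan2(e[1],e[0]))%180,1)
def blobs(s,c,z,amin=60,**k):
    m=mask(s,c,**k);n,l,st,ce=cv2.connectedComponentsWithStats(m)
    for i in range(1,n):
        if st[i,4]>amin:
            ys,xs=np.where(l==i);print(c,"px",ce[i].round(),st[i,4],*rect(cast(s,np.c_[xs,ys],z)))
E
python3 - <<'E'
from h import *
s=snapshot("top")
for c in HUE: blobs(s,c,.055)
blobs(s,"yellow",.01,300);blobs(s,"grey",.01,200)
cv2.imwrite("pics/crop.png",cv2.resize(s["pixels"][120:260,160:350,::-1],None,fx=4,fy=4,interpolation=cv2.INTER_CUBIC))
E
```

```text
red px [210. 231.] 856 [0.4592 0.1455] [ 86.8 144.8] 80.3
red px [317. 233.] 334 [ 0.4558 -0.1796] [34.7 84.4] 94.9
blue px [316. 170.] 446 [ 0.6453 -0.1751] [51.1 84. ] 74.6
blue px [314. 236.] 884 [ 0.4497 -0.1725] [ 85.3 141.9] 94.9
yellow px [254. 150.] 741 [0.7059 0.015 ] [ 68.4 110. ] 74.6
yellow px [310. 178.] 693 [ 0.635 -0.168] [ 92.  146.3] 75.0
yellow px [334. 169.] 69 [ 0.6544 -0.2203] [27.  54.7] 72.0
yellow px [203. 227.] 410 [0.4661 0.1594] [42.2 88. ] 80.3
yellow px [254. 150.] 741 [0.721 0.018] [ 71.  114.2] 74.6
yellow px [310. 178.] 693 [ 0.6474 -0.1718] [ 95.5 151.8] 75.0
yellow px [203. 227.] 410 [0.4721 0.1678] [43.8 91.3] 80.3
grey px [ 68. 148.] 382 [0.7161 0.6242] [ 30.  163.4] 28.7
grey px [195. 174.] 1146 [0.642  0.2029] [ 95.4 151. ] 104.6
grey px [ 35. 278.] 746 [0.3026 0.6865] [ 72.7 104.1] 17.4
grey px [ 75. 413.] 994 [-0.0911  0.5339] [ 20.9 459.8] 95.7
```

View pics/crop.png

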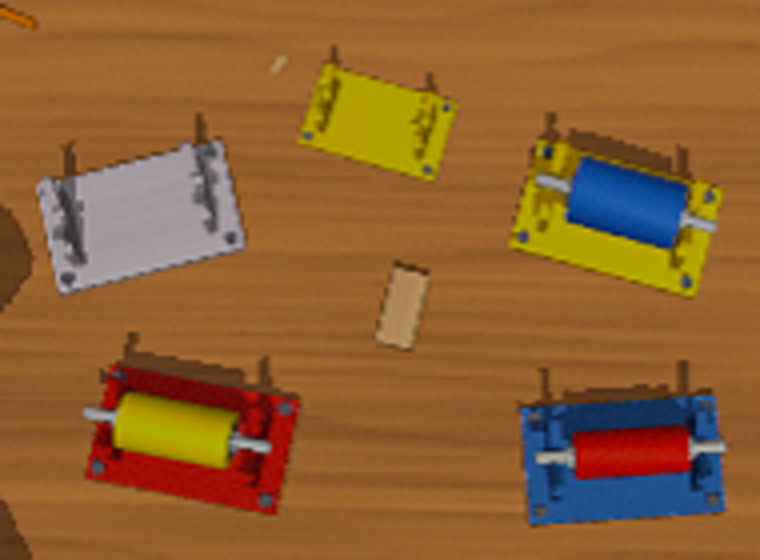

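The crop confirms it. The large yellow cradle (95x152 mm measured, holding the blue roller) is cradle_yellow, and the small one (71x114 mm) is the decoy. Barrel sizes cast at z=55 mm match 36/52/44 x 84. Plan: yellow→spare, red→red, blue→blue, yellow→yellow.

```bash
cat >>h.py <<'E'
def plan(xyz,psi,step=.045,turn=.14):
    """rows from the measured pose to TCP xyz, tool down, tool y at yaw psi deg"""
    st=get_state();p=np.array(st["position"]);r=R.from_rotvec(st["tool_rot"])
    a=np.radians(psi);y=np.array([np.cos(a),np.sin(a),0]);z=np.array([0,0,-1.]);g=R.from_matrix(np.c_[np.cross(y,z),y,z])
    w=(r.inv()*g).as_rotvec();d=np.array(xyz)-p
    n=max(1,int(np.ceil(max(np.linalg.norm(d)/step,np.linalg.norm(w)/turn))))
    out=[]
    for i in range(n):
        out.append(np.r_[r.inv().apply(d/n),w/n]);r=r*R.from_rotvec(w/n)
    print("rows",n,"t",st["t"])
    for i in range(0,n,12): print(",".join(",".join(f"{v:.4g}" if abs(v)>=5e-5 else "0" for v in np.round(o,4)) for o in out[i:i+12]))
E
python3 -c "
from h import *
plan((.466,.159,.21),-9.7)"
```

```text
rows 11 t 0.15
-0.034,-0.0276,0.0027,-0.0001,0.0001,0.1236,-0.0371,-0.0232,0.0026,-0.0001,0.0001,0.1236,-0.0397,-0.0185,0.0026,-0.0001,0.0001,0.1236,-0.0417,-0.0134,0.0026,-0.0001,0.0001,0.1236,-0.043,-0.0082,0.0026,-0.0001,0.0001,0.1236,-0.0437,-0.0028,0.0026,-0.0001,0.0001,0.1236,-0.0437,0.0026,0.0026,-0.0001,0.0001,0.1236,-0.043,0.0079,0.0026,-0.0001,0.0001,0.1236,-0.0417,0.0132,0.0026,-0.0001,0.0001,0.1236,-0.0398,0.0182,0.0026,-0.0001,0.0001,0.1236,-0.0372,0.023,0.0026,-0.0001,0.0001,0.1236
```

Emit:
jog_arm --motion '[-0.034,-0.0276,0.0027,0,0,0.1236,-0.0371,-0.0232,0.0026,0,0,0.1236,-0.0397,-0.0185,0.0026,0,0,0.1236,-0.0417,-0.0134,0.0026,0,0,0.1236,-0.043,-0.0082,0.0026,0,0,0.1236,-0.0437,-0.0028,0.0026,0,0,0.1236,-0.0437,0.0026,0.0026,0,0,0.1236,-0.043,0.0079,0.0026,0,0,0.1236,-0.0417,0.0132,0.0026,0,0,0.1236,-0.0398,0.0182,0.0026,0,0,0.1236,-0.0372,0.023,0.0026,0,0,0.1236,0,0,0,0,0,0]' --fingers 0.087

```text
t: 1.35
position: [0.4695, 0.1553, 0.2107]
tool_rot: [2.407, 2.014, 0.002]
contact_force: [0.2, 0.9, 0.0]
grip_width: 0.999
finger_force: 0.0
```

```bash
python3 - <<'E'
from h import *
s=snapshot("wrist");cv2.imwrite("pics/w1.png",s["pixels"][:,:,::-1])
print(get_state()["position"],s["fx"],s["world_from_camera"])
blobs(s,"yellow",.055,300)
blobs(s,"red",.01,300)
blobs(s,"grey",.01,300)
E
```

```text
[0.46761375 0.15726286 0.2105956 ] 303.7345298205227 [[ 0.98443528 -0.16936016 -0.04695005  0.48231696]
 [-0.1757254  -0.94430534 -0.27822295  0.2324101 ]
 [ 0.0027847   0.28214281 -0.95936838  0.35580739]
 [ 0.          0.          0.          1.        ]]
yellow px [277. 199.] 1378 [0.4627 0.1532] [42.7 92.6] 80.7
red px [272. 186.] 5607 [0.4615 0.1458] [ 90.  166.4] 80.3
grey px [418. 112.] 10750 [0.6495 0.2006] [113.5 162.7] 105.4
grey px [269. 145.] 321 [0.4713 0.2086] [19.2 32.8] 79.9
grey px [144. 295.] 368 [0.2788 0.0475] [14.7 66.1] 169.8
```

View pics/w1.png

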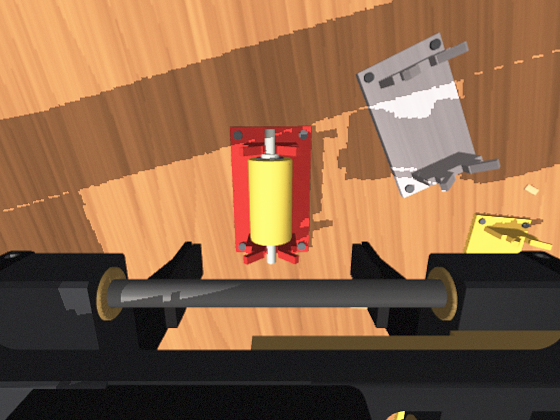

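The wrist view shows the yellow roller at (270,200) in the red cradle, with the spare cradle at (418,112) and the small yellow decoy at (505,235). The arm was still settling when this was taken, so I'll remeasure.

```bash
python3 - <<'E'
from h import *
s=snapshot("wrist")
blobs(s,"yellow",.055,800); blobs(s,"red",.01,2000)
h=cv2.cvtColor(s["pixels"],cv2.COLOR_RGB2HSV)
print(get_state()["position"])
t=snapshot("top");blobs(t,"yellow",.055,300)
plan((.466,.158,.053),-9.7)
E
```

```text
yellow px [279. 200.] 1372 [0.463  0.1542] [42.7 91.2] 80.4
red px [274. 187.] 5595 [0.4616 0.1456] [ 89.7 166.1] 80.3
[0.46637036 0.15853682 0.21057394]
yellow px [254. 150.] 745 [0.7059 0.0149] [ 68.4 110.2] 74.6
yellow px [310. 178.] 695 [ 0.635 -0.168] [ 92.6 146. ] 75.3
rows 4 t 1.5
-0.0003,0.0002,0.0394,-0.0004,0,-0.0001,-0.0003,0.0002,0.0394,-0.0004,0,-0.0001,-0.0003,0.0002,0.0394,-0.0004,0,-0.0001,-0.0003,0.0002,0.0394,-0.0004,0,-0.0001
```

Emit:
jog_arm --motion '[-0.0018,-0.0015,0.039,0,0,0,0,0,0.039,0,0,0,0,0,0.04,0,0,0,0,0,0.03,0,0,0,0,0,0.0085,0,0,0,0,0,0,0,0,0,0,0,0,0,0,0]' --fingers 0.087

```text
t: 2.2
position: [0.4649, 0.1587, 0.0553]
tool_rot: [2.399, 2.026, 0.002]
contact_force: [0.3, -0.2, -0.0]
grip_width: 1.001
finger_force: 0.0
```

Emit:
jog_arm --motion '[0,0,0,0,0,0,0,0,0,0,0,0,0,0,0,0,0,0,0,0,0,0,0,0,0,0,0,0,0,0,0,0,0,0,0,0,0,0,0,0,0,0,0,0,0,0,0,0,0,0,0,0,0,0]' --fingers 0.03 --force 25

```text
t: 3.1
position: [0.4645, 0.1579, 0.0543]
tool_rot: [2.402, 2.025, -0.0]
contact_force: [-0.6, -0.2, 0.7]
grip_width: 0.503
finger_force: 25.0
```

Emit:
jog_arm --motion '[0,0,-0.01,0,0,0,0,0,-0.02,0,0,0,0,0,-0.03,0,0,0,0,0,-0.04,0,0,0,0,0,-0.04,0,0,0,0,0,-0.01,0,0,0,0,0,0,0,0,0]'

```text
t: 3.8
position: [0.465, 0.1581, 0.2059]
tool_rot: [2.4, 2.024, 0.005]
contact_force: [-0.4, 0.5, -3.6]
grip_width: 0.497
finger_force: 25.0
```

```bash
python3 -c "
from h import *
print(get_state())
plan((.67,.106,.205),14.6)"
```

```text
{'t': 3.8, 'joints': array([9.97278425e-02, 3.96527741e-01, 1.80125935e+00, 3.27357344e-05,
       9.40071531e-01, 2.69098057e-01]), 'joint_velocities': array([-2.90122170e-03,  5.64164135e-02,  4.64541438e-02, -2.01873983e-03,
       -1.71203644e-02, -9.34096162e-05]), 'effort': array([ 1.10872407e-01, -3.70980442e+01, -1.52066374e+01,  6.88224868e-02,
        1.22264838e-01, -3.98311995e-04]), 'position': array([0.46499754, 0.1580895 , 0.20590335]), 'tool_rot': array([2.39979822, 2.02420957, 0.00485794]), 'contact_force': array([-0.39473585,  0.51657424, -3.60810835]), 'ft_torque': array([-0.08734405,  0.05946114, -0.04893465]), 'finger_force': 24.999353885650635, 'grip_width': 0.4970591991904041}
rows 5 t 3.8
-0.0034,0.0422,0.0003,0.0008,0,-0.0848,-0.0069,0.0417,0.0003,0.0008,0,-0.0848,-0.0104,0.041,0.0003,0.0008,0,-0.0848,-0.0139,0.04,0.0002,0.0008,0,-0.0848,-0.0172,0.0386,0.0002,0.0008,0,-0.0848
```

Emit:
jog_arm --motion '[-0.0034,0.0422,0,0.0008,0,-0.0848,-0.0069,0.0417,0,0.0008,0,-0.0848,-0.0104,0.041,0,0.0008,0,-0.0848,-0.0139,0.04,0,0.0008,0,-0.0848,-0.0172,0.0386,0,0.0008,0,-0.0848,0,0,0,0,0,0,0,0,0,0,0,0,0,0,0,0,0,0,0,0,0,0,0,0]'

```text
t: 4.7
position: [0.6675, 0.1063, 0.2027]
tool_rot: [-1.918, -2.481, 0.007]
contact_force: [0.2, 1.1, -3.0]
grip_width: 0.501
finger_force: 25.0
```

```bash
python3 - <<'E'
from h import *
s=snapshot("wrist")
print(get_state()["position"],get_state()["tool_rot"])
im=s["pixels"][:,:,::-1]
cv2.imwrite("pics/w2.png",im)
blobs(s,"grey",.01,800)
E
```

```text
[0.66787963 0.10629693 0.203332  ] [-1.91796918 -2.48195953  0.00612912]
grey px [274.  96.] 13877 [0.6427 0.1876] [ 90.2 190.3] 105.6
```

View pics/w2.png

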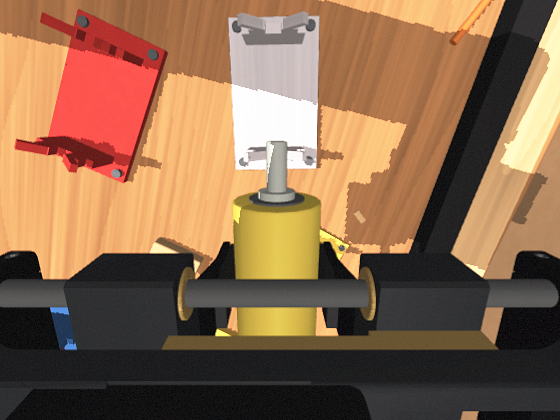

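The wrist view shows the spare cradle corners near (229,18), (320,16), (316,166) and (236,168). The yellow roller is held at (277,260), and the empty red cradle is at (105,95). I'll fit the base's edges.

```bash
python3 - <<'E'
from h import *
s=snapshot("wrist")
def across(u,pts): return pts@u
def edge(P):  # line fit world
    vx,vy,x0,y0=cv2.fitLine(np.float32(P)*1000,cv2.DIST_HUBER,0,.01,.01).ravel();return np.array([vx,vy]),np.array([x0,y0])/1000
def side(m,rows):
    L=[];Rr=[]
    for r in rows:
        x=np.where(m[r])[0]
        if len(x)>20: L.append((x.min()-.5,r));Rr.append((x.max()+.5,r))
    return cast(s,L,.01),cast(s,Rr,.01)
m=mask(s,"grey")>0;m[:,:200]=0;m[:,335:]=0
L,Rr=side(m,range(45,138))
for e in(L,Rr): 
    d,p=edge(e);print(np.degrees(np.arctan2(d[1],d[0]))%180,p,(e-e.mean(0))@np.array([-d[1],d[0]])@np.ones(1) if 0 else "")
dl,pl=edge(L);dr,pr=edge(Rr)
if dl@dr<0:dr=-dr
d=(dl+dr);d/=np.linalg.norm(d);n=np.array([-d[1],d[0]]);print("width",(pl-pr)@n,"mid across",n,(pl+pr)@n/2)
c=cast(s,[(229,18),(320,16),(316,167),(236,168)],.01);print(c.round(4),c.mean(0),"top-bottom len",np.linalg.norm((c[0]+c[1]-c[2]-c[3])/2))
c=cast(s,[(82,10),(166,47),(126,182)],.01);print("red",c.round(4),(c[0]+c[2])/2)
st=get_state();p=st["position"];print("tcp",p,"across",p[:2]@n,"along",p[:2]@d,d)
print("axle end px exp",proj(s,np.r_[p[:2],p[2]+.002]+.07*R.from_rotvec(st["tool_rot"]).as_matrix()[:,0]))
E
```

```text
105.1854 [0.5932799  0.19810973] 
105.79553 [0.676895   0.23286618] 
width -0.089860484 mid across [0.9636749  0.26707804] 0.66956997
[[0.5773 0.2639]
 [0.6632 0.288 ]
 [0.7021 0.1452]
 [0.616  0.1215]] [0.63965576 0.20464288] top-bottom len 0.1477445708516364
red [[0.4364 0.2345]
 [0.5213 0.2228]
 [0.4986 0.0742]] [0.46749354 0.15439686]
tcp [0.66826952 0.10626562 0.20378334] across 0.6723757766814765 along 0.07607460812615115 [ 0.26707804 -0.9636749 ]
axle end px exp [[277.60050109 139.66036113]]
```

```bash
python3 -c "
from h import *
plan((.6387,.2044,.13),15.5)"
```

```text
rows 3 t 4.8
0.0341,-0.0012,0.0246,-0.0017,-0.0004,-0.0052,0.0341,-0.001,0.0246,-0.0017,-0.0004,-0.0052,0.0341,-0.0009,0.0246,-0.0017,-0.0004,-0.0052
```

Emit:
jog_arm --motion '[0.0341,-0.0012,0.01,-0.0017,-0.0004,-0.0052,0.0341,-0.001,0.02,-0.0017,-0.0004,-0.0052,0.0341,-0.0009,0.0438,-0.0017,-0.0004,-0.0052,0,0,0,0,0,0,0,0,0,0,0,0,0,0,0,0,0,0,0,0,0,0,0,0]'

```text
t: 5.5
position: [0.6427, 0.1997, 0.1365]
tool_rot: [1.901, 2.496, 0.005]
contact_force: [0.3, -0.5, -3.8]
grip_width: 0.5
finger_force: 25.0
```

```bash
python3 - <<'E'
from h import *
s=snapshot("top");cv2.imwrite("pics/t2.png",cv2.resize(s["pixels"][120:260,120:300,::-1],None,fx=4,fy=4,interpolation=cv2.INTER_CUBIC))
s=snapshot("side");cv2.imwrite("pics/s2.png",cv2.resize(s["pixels"][90:230,230:390,::-1],None,fx=4,fy=4,interpolation=cv2.INTER_CUBIC))
plan((.6387,.2044,.085),15.5)
plan((.6387,.2044,.0645),15.5)
E
```

```text
rows 2 t 5.6
0.0028,-0.0012,0.0255,0.002,0.0004,-0.001,0.0028,-0.0011,0.0256,0.002,0.0004,-0.001
rows 2 t 5.6
0.0028,-0.0012,0.0358,0.002,0.0004,-0.001,0.0028,-0.0012,0.0358,0.002,0.0004,-0.001
```

View pics/s2.png

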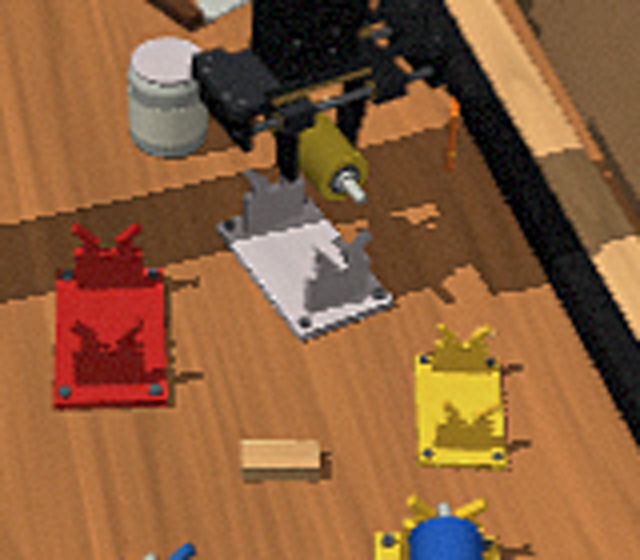

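The side crop shows the roller held above the spare cradle and everything else untouched. The tin at (170,95) in the crop is clear. I'll descend to just above the flare and let it settle.

Emit:
jog_arm --motion '[0,0,0.02,0,0,0,0,0,0.02,0,0,0,0,0,0,0,0,0,0,0,0,0,0,0,0,0,0,0,0,0,0,0,0,0,0,0,0,0,0,0,0,0,0,0,0,0,0,0]'

```text
t: 6.4
position: [0.6413, 0.2007, 0.0953]
tool_rot: [1.901, 2.499, 0.002]
contact_force: [-0.5, -0.8, -3.1]
grip_width: 0.497
finger_force: 25.0
```

```bash
python3 - <<'E'
from h import *
plan((.6387,.2044,.066),15.5)
print(get_state()["position"])
s=snapshot("side");cv2.imwrite("pics/s3.png",cv2.resize(s["pixels"][100:200,260:360,::-1],None,fx=6,fy=6,interpolation=cv2.INTER_CUBIC))
E
```

```text
rows 1 t 6.4
0.0043,-0.0016,0.0293,0.0022,0.0005,-0.0005
[0.64134671 0.20065133 0.09527028]
```

View pics/s3.png

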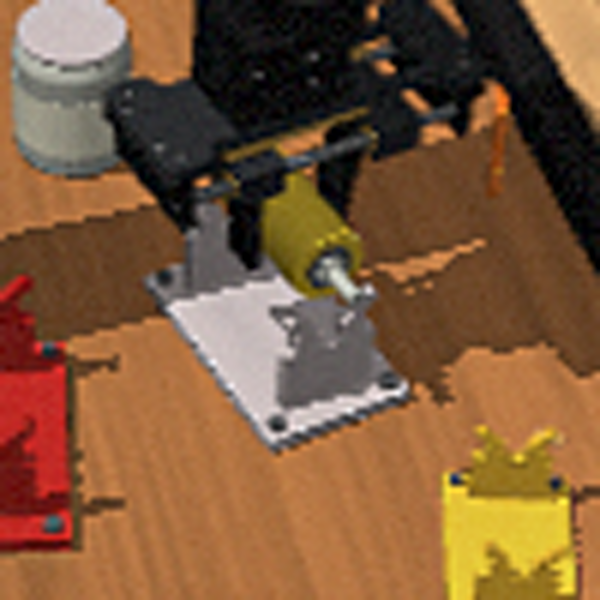

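```bash
python3 - <<'E'
from h import *
s=snapshot("side")
c=np.array([.6387,.2044]);a=np.radians(105.5);u=np.array([np.cos(a),np.sin(a)]);n=np.array([-u[1],u[0]])
f=lambda q:((np.array(proj(s,[q]))-[260,100])*6).round(0)[0]
for w in(-.024,0,.024): print("cheek top",w,f(np.r_[c-.058*u-w*n,.078]))
print("slot floor",f(np.r_[c-.058*u,.05]))
for b in((-.075,-.045),(.075,-.045),(-.075,.045),(.075,.045)): print("base corner",f(np.r_[c+b[0]*u-b[1]*n,.01]))
st=get_state();p=st["position"];X=R.from_rotvec(st["tool_rot"]).as_matrix()[:,0]
print(st["position"],"tip",f(p+[0,0,.001]-.07*X),"at cheek",f(p+[0,0,.001]-.058*X))
E
```

```text
cheek top -0.024 [290. 316.]
cheek top 0 [329. 302.]
cheek top 0.024 [368. 288.]
slot floor [325. 340.]
base corner [265. 438.]
base corner [138. 272.]
base corner [405. 385.]
base corner [273. 225.]
[0.64114418 0.20061071 0.09489235] tip [349. 295.] at cheek [338. 281.]
```

Emit:
jog_arm --motion '[0.0043,-0.0016,0.003,0,0,0,0,0,0.003,0,0,0,0,0,0,0,0,0,0,0,0,0,0,0,0,0,0,0,0,0]'

```text
t: 7.0
position: [0.6385, 0.2043, 0.0886]
tool_rot: [1.902, 2.499, 0.001]
contact_force: [-0.2, 1.3, -2.8]
grip_width: 0.5
finger_force: 25.0
```

```bash
python3 - <<'E'
from h import *
plan((.6387,.2044,.066),15.5)
print(get_state()["position"])
s=snapshot("side");a=cv2.resize(s["pixels"][120:185,270:340,::-1],(560,520),interpolation=cv2.INTER_CUBIC)
s=snapshot("wrist");b=s["pixels"][50:310,220:340,::-1];b=cv2.resize(b,(240,520),interpolation=cv2.INTER_CUBIC)
cv2.imwrite("pics/s4.png",np.hstack([a,b]))
E
```

```text
rows 1 t 7.0
0.0001,0.0002,0.0226,0.0013,0.0004,-0.0005
[0.63851018 0.20425237 0.08856772]
```

View pics/s4.png

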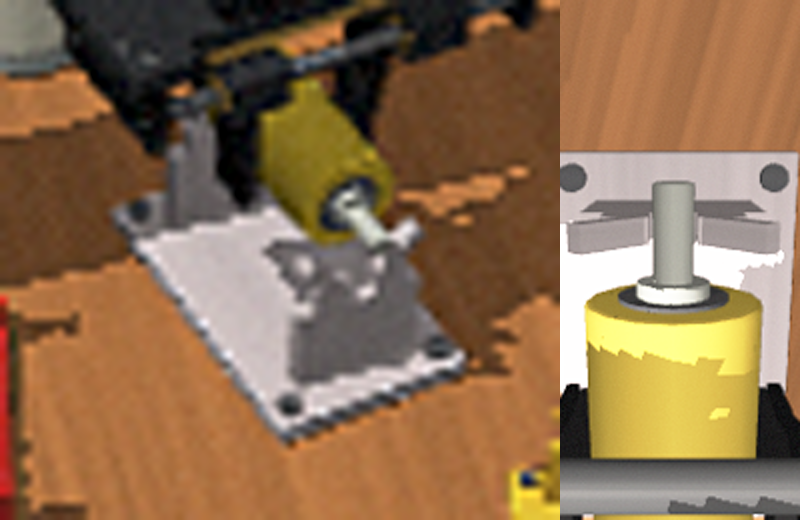

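The wrist view (right panel) shows the axle at column 673, centred between the cheek horns (567 to 780). In the side view, the near horn tips at (290,255) and (410,230) match the prediction, with the axle over the slot. I'll lower it.

Emit:
jog_arm --motion '[0,0,0.006,0,0,0,0,0,0.006,0,0,0,0,0,0.005,0,0,0,0,0,0.004,0,0,0,0,0,0.003,0,0,0,0,0,0,0,0,0,0,0,0,0,0,0,0,0,0,0,0,0]'

```text
t: 7.9
position: [0.6386, 0.2043, 0.0649]
tool_rot: [1.901, 2.499, 0.002]
contact_force: [-0.4, -0.8, -3.4]
grip_width: 0.496
finger_force: 25.0
```

Emit:
jog_arm --motion '[0,0,0.003,0,0,0,0,0,0.003,0,0,0,0,0,0.002,0,0,0,0,0,0.001,0,0,0,0,0,0.0005,0,0,0,0,0,0,0,0,0,0,0,0,0,0,0,0,0,0,0,0,0]'

```text
t: 8.7
position: [0.6385, 0.2043, 0.0552]
tool_rot: [1.902, 2.499, 0.002]
contact_force: [-0.6, -0.0, -2.8]
grip_width: 0.497
finger_force: 25.0
```

Emit:
jog_arm --motion '[0,0,0.0004,0,0,0,0,0,0.0004,0,0,0,0,0,0,0,0,0,0,0,0,0,0,0]'

```text
t: 9.1
position: [0.6385, 0.2043, 0.0545]
tool_rot: [1.902, 2.499, 0.001]
contact_force: [0.3, 0.3, -1.6]
grip_width: 0.498
finger_force: 25.0
```

Emit:
jog_arm --motion '[0,0,0.0004,0,0,0,0,0,0.0004,0,0,0,0,0,0,0,0,0,0,0,0,0,0,0]'

```text
t: 9.5
position: [0.6385, 0.2043, 0.0543]
tool_rot: [1.901, 2.499, 0.002]
contact_force: [-2.6, -1.1, 5.3]
grip_width: 0.498
finger_force: 25.0
```

Seated: the reaction force rose at TCP z 0.0543, the same height as at the pick. Releasing.

Emit:
jog_arm --motion '[0,0,-0.0003,0,0,0,0,0,0,0,0,0,0,0,0,0,0,0,0,0,0,0,0,0,0,0,0,0,0,0,0,0,-0.01,0,0,0,0,0,-0.03,0,0,0,0,0,-0.045,0,0,0,0,0,-0.045,0,0,0,0,0,-0.03,0,0,0,0,0,0,0,0,0,0,0,0,0,0,0]' --fingers 0.087

```text
t: 10.7
position: [0.6384, 0.2044, 0.2154]
tool_rot: [1.9, 2.498, 0.004]
contact_force: [-0.2, 0.1, -1.0]
grip_width: 0.999
finger_force: 0.0
```

```bash
python3 - <<'E'
from h import *
plan((.455,-.179,.21),4.9)
s=snapshot("side");cv2.imwrite("pics/s5.png",cv2.resize(s["pixels"][110:190,250:350,::-1],None,fx=6,fy=6,interpolation=cv2.INTER_CUBIC))
E
```

```text
rows 10 t 10.7
-0.0321,-0.0279,0.0005,0.0004,0,0.0185,-0.0326,-0.0273,0.0005,0.0004,0,0.0185,-0.0331,-0.0267,0.0005,0.0004,0,0.0185,-0.0335,-0.0261,0.0005,0.0004,0,0.0185,-0.034,-0.0255,0.0005,0.0004,0,0.0185,-0.0345,-0.0248,0.0005,0.0004,0,0.0185,-0.0349,-0.0242,0.0005,0.0004,0,0.0185,-0.0354,-0.0235,0.0005,0.0004,0,0.0185,-0.0358,-0.0229,0.0005,0.0004,0,0.0185,-0.0362,-0.0222,0.0005,0.0004,0,0.0185
```

View pics/s5.png

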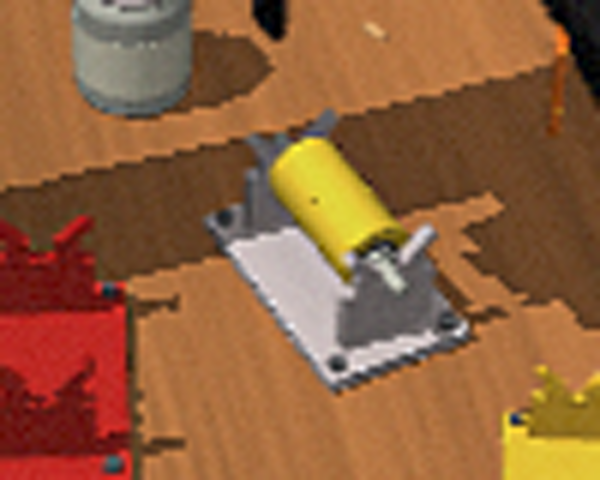

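The yellow roller sits in the spare, with both axle ends down in their slots (crop (390,275) and (270,165)). Next is the red roller.

Emit:
jog_arm --motion '[-0.0321,-0.0279,0.0005,0,0,0.0185,-0.0326,-0.0273,0.0005,0,0,0.0185,-0.0331,-0.0267,0.0005,0,0,0.0185,-0.0335,-0.0261,0.0005,0,0,0.0185,-0.034,-0.0255,0.0005,0,0,0.0185,-0.0345,-0.0248,0.0005,0,0,0.0185,-0.0349,-0.0242,0.0005,0,0,0.0185,-0.0354,-0.0235,0.0005,0,0,0.0185,-0.0358,-0.0229,0.0005,0,0,0.0185,-0.0362,-0.0222,0.0005,0,0,0.0185,0,0,0,0,0,0,0,0,0,0,0,0]'

```text
t: 11.95
position: [0.4536, -0.1792, 0.2073]
tool_rot: [-2.127, -2.309, -0.001]
contact_force: [0.3, -0.3, -0.3]
grip_width: 1.002
finger_force: 0.0
```

Emit:
jog_arm --motion '[0,0,0,0,0,0,0,0,0,0,0,0,0,0,0,0,0,0,0,0,0,0,0,0,0,0,0,0,0,0]'

```text
t: 12.45
position: [0.455, -0.1785, 0.2086]
tool_rot: [2.123, 2.314, 0.001]
contact_force: [-1.2, -0.4, 0.3]
grip_width: 1.002
finger_force: 0.0
```

```bash
cat >>h.py <<'E'
def axis(s,c,z,psi,base=None,**k):
    """across (tool y) and along (tool x) centre of the blob under the tool"""
    a=np.radians(psi);y=np.array([np.cos(a),np.sin(a)]);x=np.array([-y[1],y[0]])
    m=mask(s,c,**k);n,l,st,ce=cv2.connectedComponentsWithStats(m)
    for i in range(1,n):
        if st[i,4]>800:
            q=np.where(l==i);w=cast(s,np.c_[q[1],q[0]],z);A=w@y;B=w@x
            f=lambda v:(np.percentile(v,.3)*1000,np.percentile(v,99.7)*1000)
            print(c,z,ce[i].round(),st[i,4],"across %.1f..%.1f"%f(A),"mid %.1f"%np.mean(f(A)),"along %.1f..%.1f"%f(B))
E
python3 - <<'E'
from h import *
s=snapshot("wrist")
st=get_state();p=st["position"];a=np.radians(4.9);print(p,st["tool_rot"],"across,along",p[0]*np.cos(a)+p[1]*np.sin(a),-p[0]*np.sin(a)+p[1]*np.cos(a))
blobs(s,"red",.055,500,smin=110);axis(s,"red",.055,4.9,smin=110);axis(s,"blue",.01,4.9,smin=110)
cv2.imwrite("pics/w3.png",s["pixels"][:,:,::-1])
E
```

```text
[ 0.45495764 -0.17862775  0.2086637 ] [2.12334842e+00 2.31391549e+00 1.37737411e-03] across,along 0.4380370749199826 -0.21683600183373702
red px [275. 201.] 2891 [ 0.4541 -0.1811] [35.  89.5] 95.0
red 0.055 [275. 201.] 2891 across 419.6..454.5 mid 437.1 along -264.0..-174.4
blue 0.01 [275. 182.] 6325 across 392.7..481.3 mid 437.0 along -302.9..-140.9
blue 0.01 [461. 211.] 4821 across 611.4..703.1 mid 657.3 along -294.7..-189.7
```

View pics/w3.png

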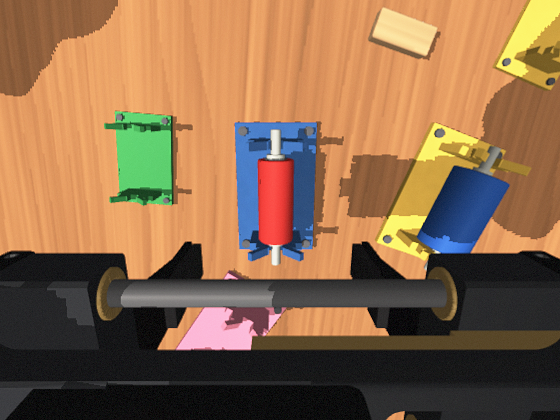

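The wrist view shows the red roller at (276,200) in the blue cradle at (276,186). Both have their mid-line at 437 mm across, and the TCP is at 438. Descending to grip.

Emit:
jog_arm --motion '[-0.001,-0.0008,0.039,0,0,0,0,0,0.04,0,0,0,0,0,0.04,0,0,0,0,0,0.03,0,0,0,0,0,0.0055,0,0,0,0,0,0,0,0,0,0,0,0,0,0,0,0,0,0,0,0,0,0,0,0,0,0,0]' --fingers 0.087

```text
t: 13.4
position: [0.4551, -0.1806, 0.0555]
tool_rot: [2.122, 2.311, 0.002]
contact_force: [-0.6, -0.4, -1.4]
grip_width: 0.997
finger_force: 0.0
```

Emit:
jog_arm --motion '[0,0,0,0,0,0,0,0,0,0,0,0,0,0,0,0,0,0,0,0,0,0,0,0,0,0,0,0,0,0,0,0,0,0,0,0,0,0,0,0,0,0,0,0,0,0,0,0,0,0,0,0,0,0]' --fingers 0.02 --force 25

```text
t: 14.3
position: [0.4542, -0.1801, 0.054]
tool_rot: [2.125, 2.313, 0.001]
contact_force: [-0.7, 0.5, 0.3]
grip_width: 0.407
finger_force: 25.0
```

Emit:
jog_arm --motion '[0,0,-0.01,0,0,0,0,0,-0.02,0,0,0,0,0,-0.03,0,0,0,0,0,-0.04,0,0,0,0,0,-0.03,0,0,0,0,0,0,0,0,0,0,0,0,0,0,0,0,0,0,0,0,0]'

```text
t: 15.1
position: [0.4528, -0.1792, 0.1828]
tool_rot: [-2.123, -2.312, -0.001]
contact_force: [-0.4, -0.1, -4.5]
grip_width: 0.407
finger_force: 25.0
```

```bash
python3 -c "
from h import *
plan((.4645,.157,.145),-9.7)"
```

```text
rows 8 t 15.1
0.0417,0.005,0.0048,-0.0002,-0.0003,0.0318,0.0419,0.0037,0.0048,-0.0002,-0.0003,0.0318,0.042,0.0024,0.0048,-0.0002,-0.0003,0.0318,0.042,0.001,0.0048,-0.0002,-0.0003,0.0318,0.042,-0.0003,0.0048,-0.0002,-0.0003,0.0318,0.042,-0.0016,0.0048,-0.0002,-0.0003,0.0318,0.0419,-0.003,0.0047,-0.0002,-0.0003,0.0318,0.0418,-0.0043,0.0047,-0.0002,-0.0003,0.0318
```

Emit:
jog_arm --motion '[0.0417,0.005,0.0048,0,0,0.0318,0.0419,0.0037,0.0048,0,0,0.0318,0.042,0.0024,0.0048,0,0,0.0318,0.042,0.001,0.0048,0,0,0.0318,0.042,-0.0003,0.0048,0,0,0.0318,0.042,-0.0016,0.0048,0,0,0.0318,0.0419,-0.003,0.0048,0,0,0.0318,0.0418,-0.0043,0.0048,0,0,0.0318,0,0,0,0,0,0,0,0,0,0,0,0,0,0,0,0,0,0,0,0,0,0,0,0]'

```text
t: 16.3
position: [0.4657, 0.1546, 0.1453]
tool_rot: [2.403, 2.023, -0.0]
contact_force: [0.8, -1.1, -4.4]
grip_width: 0.405
finger_force: 25.0
```

Emit:
jog_arm --motion '[0,0,0.02,0,0,0,0,0,0.02,0,0,0,0,0,0.01,0,0,0,0,0,0,0,0,0,0,0,0,0,0,0,0,0,0,0,0,0,0,0,0,0,0,0,0,0,0,0,0,0]'

```text
t: 17.1
position: [0.4663, 0.156, 0.0963]
tool_rot: [2.4, 2.025, 0.003]
contact_force: [0.4, -0.0, -3.8]
grip_width: 0.405
finger_force: 25.0
```

```bash
python3 - <<'E'
from h import *
plan((.4645,.157,.066),-9.7)
print(get_state()["position"])
s=snapshot("side");a=cv2.resize(s["pixels"][130:200,220:295,::-1],(560,520),interpolation=cv2.INTER_CUBIC)
s=snapshot("wrist");b=s["pixels"][50:310,220:340,::-1];b=cv2.resize(b,(240,520),interpolation=cv2.INTER_CUBIC)
cv2.imwrite("pics/s6.png",np.hstack([a,b]))
E
```

```text
rows 1 t 17.1
0.0007,-0.002,0.0303,0.0025,-0.0005,0.0001
[0.46629356 0.15600923 0.09630263]
```

View pics/s6.png

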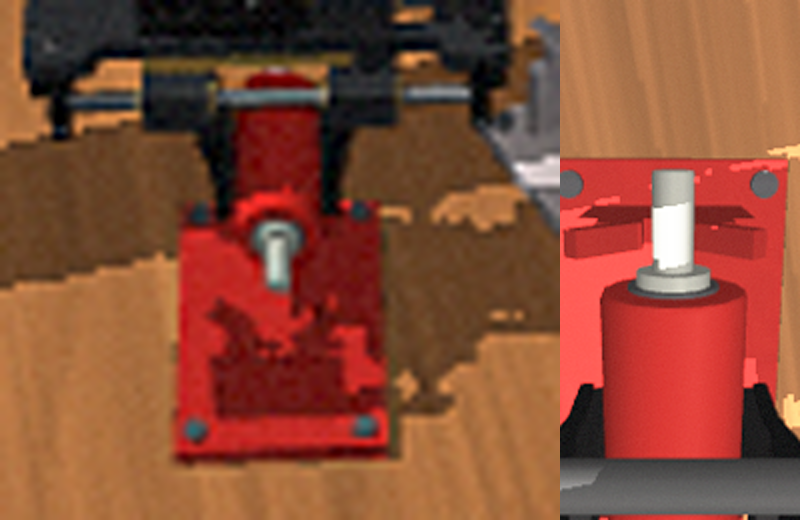

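The wrist panel shows the axle at column 673 against a horn midpoint of 665, so it is about 2 mm to the right, which agrees with the pose error. I'll correct and lower.

Emit:
jog_arm --motion '[0,-0.0021,0.003,0.0015,0,0,0,0,0.004,0,0,0,0,0,0,0,0,0,0,0,0.006,0,0,0,0,0,0.006,0,0,0,0,0,0.005,0,0,0,0,0,0.004,0,0,0,0,0,0.002,0,0,0,0,0,0,0,0,0,0,0,0,0,0,0,0,0,0,0,0,0]'

```text
t: 18.3
position: [0.464, 0.1563, 0.0659]
tool_rot: [-2.401, -2.026, -0.001]
contact_force: [0.2, 0.8, -4.0]
grip_width: 0.409
finger_force: 25.0
```

Emit:
jog_arm --motion '[0,0,0.003,0,0,0,0,0,0.003,0,0,0,0,0,0.002,0,0,0,0,0,0.001,0,0,0,0,0,0.001,0,0,0,0,0,0.0005,0,0,0,0,0,0,0,0,0,0,0,0,0,0,0]'

```text
t: 19.1
position: [0.4639, 0.1563, 0.0552]
tool_rot: [-2.401, -2.025, -0.0]
contact_force: [-0.0, -0.3, -2.8]
grip_width: 0.405
finger_force: 25.0
```

Emit:
jog_arm --motion '[0,0,0.0004,0,0,0,0,0,0,0,0,0,0,0,0,0,0,0]'

```text
t: 19.4
position: [0.4639, 0.1563, 0.0548]
tool_rot: [-2.401, -2.025, -0.0]
contact_force: [-1.0, 0.7, -4.5]
grip_width: 0.41
finger_force: 25.0
```

Emit:
jog_arm --motion '[0,0,0.0004,0,0,0,0,0,0.0003,0,0,0,0,0,0,0,0,0,0,0,0,0,0,0]'

```text
t: 19.8
position: [0.4639, 0.1563, 0.0541]
tool_rot: [-2.401, -2.025, -0.0]
contact_force: [-1.4, -0.4, -3.4]
grip_width: 0.409
finger_force: 25.0
```

Emit:
jog_arm --motion '[0,0,0.0003,0,0,0,0,0,0.0002,0,0,0,0,0,0,0,0,0,0,0,0,0,0,0]'

```text
t: 20.2
position: [0.4639, 0.1563, 0.054]
tool_rot: [-2.401, -2.026, -0.0]
contact_force: [-0.8, -1.2, 3.6]
grip_width: 0.405
finger_force: 25.0
```

Seated at the same height as at the pick. I'll release and go up.

Emit:
jog_arm --motion '[0,0,0,0,0,0,0,0,0,0,0,0,0,0,0,0,0,0,0,0,0,0,0,0,0,0,0,0,0,0,0,0,-0.01,0,0,0,0,0,-0.03,0,0,0,0,0,-0.045,0,0,0,0,0,-0.045,0,0,0,0,0,-0.025,0,0,0,0,0,0,0,0,0,0,0,0,0,0,0]' --fingers 0.087

```text
t: 21.4
position: [0.4638, 0.1562, 0.2094]
tool_rot: [2.401, 2.025, 0.002]
contact_force: [-1.2, -0.4, -0.2]
grip_width: 0.998
finger_force: 0.0
```

```bash
python3 - <<'E'
from h import *
plan((.642,-.175,.21),-15.4)
s=snapshot("side");cv2.imwrite("pics/s7.png",cv2.resize(s["pixels"][130:200,220:295,::-1],(560,520),interpolation=cv2.INTER_CUBIC))
E
```

```text
rows 9 t 21.4
-0.0329,0.0257,-0.0001,0.0001,-0.0001,0.0111,-0.0327,0.0261,-0.0001,0.0001,-0.0001,0.0111,-0.0324,0.0264,-0.0001,0.0001,-0.0001,0.0111,-0.0321,0.0268,-0.0001,0.0001,-0.0001,0.0111,-0.0318,0.0272,-0.0001,0.0001,-0.0001,0.0111,-0.0315,0.0275,-0.0001,0.0001,-0.0001,0.0111,-0.0312,0.0278,-0.0001,0.0001,-0.0001,0.0111,-0.0309,0.0282,-0.0001,0.0001,-0.0001,0.0111,-0.0305,0.0285,-0.0001,0.0001,-0.0001,0.0111
```

View pics/s7.png

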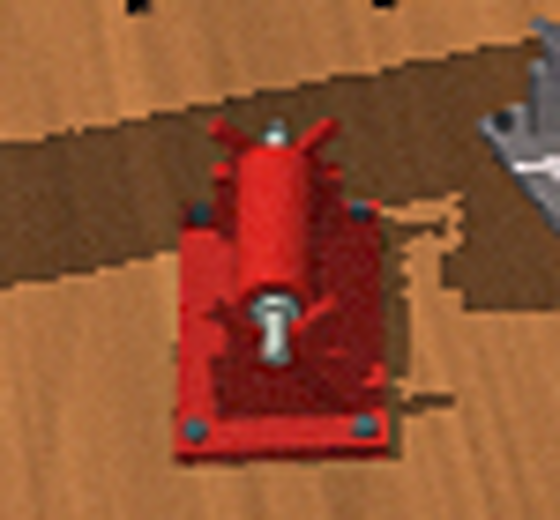

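The red roller is seated in the red cradle, with axle ends at (275,340) and (275,130) in their slots. Next is the blue roller.

Emit:
jog_arm --motion '[-0.0329,0.0257,0,0,0,0.0111,-0.0327,0.0261,0,0,0,0.0111,-0.0324,0.0264,0,0,0,0.0111,-0.0321,0.0268,0,0,0,0.0111,-0.0318,0.0272,0,0,0,0.0111,-0.0315,0.0275,0,0,0,0.0111,-0.0312,0.0278,0,0,0,0.0111,-0.0309,0.0282,0,0,0,0.0111,-0.0305,0.0285,0,0,0,0.0111,0,0,0,0,0,0,0,0,0,0,0,0,0,0,0,0,0,0]'

```text
t: 22.65
position: [0.6404, -0.1738, 0.2066]
tool_rot: [-2.495, -1.901, 0.003]
contact_force: [-0.3, 0.0, -0.7]
grip_width: 0.999
finger_force: 0.0
```

Emit:
jog_arm --motion '[0,0,0,0,0,0,0,0,0,0,0,0,0,0,0,0,0,0,0,0,0,0,0,0]'

```text
t: 23.05
position: [0.6419, -0.1746, 0.2088]
tool_rot: [-2.499, -1.904, -0.0]
contact_force: [-0.4, -0.3, 0.3]
grip_width: 0.999
finger_force: 0.0
```

```bash
python3 - <<'E'
from h import *
s=snapshot("wrist")
st=get_state();p=st["position"];a=np.radians(-15.4);print(p,st["tool_rot"],"across,along",p[0]*np.cos(a)+p[1]*np.sin(a),-p[0]*np.sin(a)+p[1]*np.cos(a))
blobs(s,"blue",.055,500,smin=110);axis(s,"blue",.055,-15.4,smin=110);axis(s,"yellow",.01,-15.4,smin=110)
m=mask(s,"yellow",smin=110)
for r in (130,150,170,190,210,230):
    x=np.where(m[r,150:420])[0]+150
    if len(x): w=cast(s,[(x.min()-.5,r),(x.max()+.5,r)],.01)@[np.cos(a),np.sin(a)];print(r,x.min(),x.max(),w,w.mean())
E
```

```text
[ 0.64194573 -0.1748144   0.20875756] [-2.49899198e+00 -1.90384495e+00 -1.34149920e-04] across,along 0.6653199616580087 0.0019348545018196273
blue px [278. 202.] 4262 [ 0.6422 -0.1786] [50.7 94.6] 76.1
blue px [122. 220.] 7474 [ 0.4657 -0.1627] [113.7 119.1] 95.1
blue 0.055 [278. 202.] 4262 across 641.5..691.7 mid 666.6 along -47.7..45.1
blue 0.055 [122. 220.] 7474 across 427.9..556.2 mid 492.1 along -84.6..38.2
yellow 0.01 [299.  22.] 2403 across 655.1..721.6 mid 688.3 along 153.2..194.0
yellow 0.01 [251. 169.] 2247 across 621.5..678.4 mid 650.0 along -68.3..80.9
130 237 267 [0.62098678 0.65495888] 0.6379728294827236
150 238 272 [0.62133014 0.66038369] 0.6408569160292242
170 239 251 [0.62168564 0.63646063] 0.6290731331555779
190 240 252 [0.62205397 0.63710844] 0.6295812058721424
210 241 304 [0.6224359  0.69797909] 0.6602074968223884
230 242 315 [0.62283225 0.71189988] 0.6673660669517452
```

```bash
python3 -c "
from h import *
plan((.6427,-.1767,.054),-14.5)"
```

```text
rows 4 t 23.1
-0.0004,0.0003,0.0387,0,0,-0.0039,-0.0004,0.0003,0.0387,0,0,-0.0039,-0.0004,0.0003,0.0387,0,0,-0.0039,-0.0004,0.0003,0.0387,0,0,-0.0039
```

Emit:
jog_arm --motion '[-0.0008,0.0006,0.038,0,0,-0.0078,-0.0008,0.0006,0.039,0,0,-0.0078,0,0,0.04,0,0,0,0,0,0.03,0,0,0,0,0,0.0078,0,0,0,0,0,0,0,0,0,0,0,0,0,0,0,0,0,0,0,0,0,0,0,0,0,0,0,0,0,0,0,0,0]' --fingers 0.087

```text
t: 24.1
position: [0.6433, -0.1773, 0.0551]
tool_rot: [2.483, 1.922, 0.002]
contact_force: [-0.1, -0.4, -0.3]
grip_width: 0.998
finger_force: 0.0
```

Emit:
jog_arm --motion '[0,0,0,0,0,0,0,0,0,0,0,0,0,0,0,0,0,0,0,0,0,0,0,0,0,0,0,0,0,0,0,0,0,0,0,0,0,0,0,0,0,0,0,0,0,0,0,0]' --fingers 0.035 --force 25

```text
t: 24.9
position: [0.6428, -0.1771, 0.0537]
tool_rot: [2.485, 1.922, 0.0]
contact_force: [0.4, 0.2, -1.0]
grip_width: 0.59
finger_force: 25.0
```

Emit:
jog_arm --motion '[0,0,-0.01,0,0,0,0,0,-0.02,0,0,0,0,0,-0.03,0,0,0,0,0,-0.035,0,0,0,0,0,-0.01,0,0,0,0,0,0,0,0,0,0,0,0,0,0,0,0,0,0,0,0,0,0,0,0,0,0,0]'

```text
t: 25.8
position: [0.6416, -0.1766, 0.1566]
tool_rot: [-2.482, -1.92, 0.003]
contact_force: [0.4, -0.4, -2.2]
grip_width: 0.588
finger_force: 25.0
```

```bash
python3 -c "
from h import *
plan((.454,-.1801,.145),4.85)"
```

```text
rows 5 t 25.8
-0.0101,-0.0361,0.0025,-0.0008,-0.0003,-0.0677,-0.0076,-0.0367,0.0024,-0.0008,-0.0003,-0.0677,-0.0051,-0.0372,0.0024,-0.0008,-0.0003,-0.0677,-0.0026,-0.0374,0.0024,-0.0008,-0.0003,-0.0677,-0.0001,-0.0375,0.0023,-0.0008,-0.0003,-0.0677
```

Emit:
jog_arm --motion '[-0.0101,-0.0361,0.0025,-0.0008,0,-0.0677,-0.0076,-0.0367,0.0024,-0.0008,0,-0.0677,-0.0051,-0.0372,0.0024,-0.0008,0,-0.0677,-0.0026,-0.0374,0.0024,-0.0008,0,-0.0677,-0.0001,-0.0375,0.0023,-0.0008,0,-0.0677,0,0,0,0,0,0,0,0,0,0,0,0,0,0,0,0,0,0,0,0,0.02,0,0,0,0,0,0.02,0,0,0,0,0,0.01,0,0,0,0,0,0,0,0,0]'

```text
t: 27.0
position: [0.4556, -0.1803, 0.0951]
tool_rot: [2.124, 2.314, 0.003]
contact_force: [-0.2, -0.2, -2.7]
grip_width: 0.596
finger_force: 25.0
```

Emit:
jog_arm --motion '[0,0,0,0,0,0,0,0,0,0,0,0,0,0,0,0,0,0,0,0,0,0,0,0,0,0,0,0,0,0]'

```text
t: 27.5
position: [0.4556, -0.1807, 0.0969]
tool_rot: [2.123, 2.311, 0.004]
contact_force: [-0.0, -0.7, -2.0]
grip_width: 0.592
finger_force: 25.0
```

```bash
python3 - <<'E'
from h import *
plan((.454,-.1801,.066),4.85)
print(get_state()["position"])
s=snapshot("side");a=cv2.resize(s["pixels"][215:290,235:315,::-1],(560,520),interpolation=cv2.INTER_CUBIC)
s=snapshot("wrist");b=s["pixels"][50:310,220:340,::-1];b=cv2.resize(b,(240,520),interpolation=cv2.INTER_CUBIC)
cv2.imwrite("pics/s8.png",np.hstack([a,b]))
E
```

```text
rows 1 t 27.5
0.0008,-0.0017,0.0308,0.0044,0.001,0.0001
[ 0.45557062 -0.18070434  0.09685487]
```

View pics/s8.png

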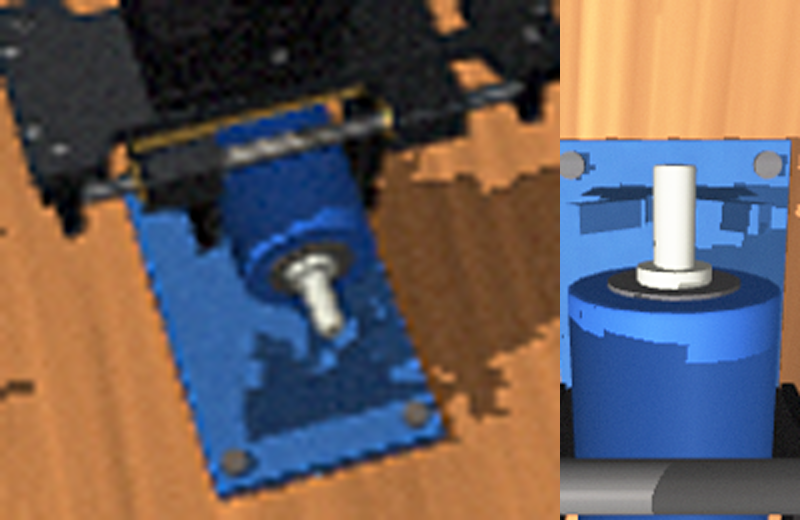

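The wrist panel shows the axle at column 674 against the cradle midline at about 670. Same 2 mm correction, then lower.

Emit:
jog_arm --motion '[0.0008,-0.0018,0.003,0.004,0.001,0,0,0,0.004,0,0,0,0,0,0,0,0,0,0,0,0.006,0,0,0,0,0,0.006,0,0,0,0,0,0.005,0,0,0,0,0,0.004,0,0,0,0,0,0.002,0,0,0,0,0,0,0,0,0,0,0,0,0,0,0,0,0,0,0,0,0]'

```text
t: 28.7
position: [0.4537, -0.18, 0.0666]
tool_rot: [-2.125, -2.314, -0.0]
contact_force: [-0.1, -0.1, -2.5]
grip_width: 0.59
finger_force: 25.0
```

Emit:
jog_arm --motion '[0,0,0.003,0,0,0,0,0,0.003,0,0,0,0,0,0.003,0,0,0,0,0,0.0015,0,0,0,0,0,0.001,0,0,0,0,0,0.0005,0,0,0,0,0,0,0,0,0,0,0,0,0,0,0]'

```text
t: 29.5
position: [0.4536, -0.1799, 0.0545]
tool_rot: [-2.125, -2.313, -0.0]
contact_force: [0.4, 0.3, -1.9]
grip_width: 0.592
finger_force: 25.0
```

Emit:
jog_arm --motion '[0,0,0.0004,0,0,0,0,0,0.0002,0,0,0,0,0,0,0,0,0,0,0,0,0,0,0]'

```text
t: 29.9
position: [0.4535, -0.1799, 0.0538]
tool_rot: [-2.125, -2.313, -0.0]
contact_force: [0.6, 1.0, -2.8]
grip_width: 0.591
finger_force: 25.0
```

Emit:
jog_arm --motion '[0,0,0.0003,0,0,0,0,0,0.0002,0,0,0,0,0,0,0,0,0,0,0,0,0,0,0]'

```text
t: 30.3
position: [0.4536, -0.1799, 0.0535]
tool_rot: [-2.125, -2.313, -0.0]
contact_force: [0.1, 0.3, 1.6]
grip_width: 0.592
finger_force: 25.0
```

Emit:
jog_arm --motion '[0,0,0.0002,0,0,0,0,0,0,0,0,0,0,0,0,0,0,0,0,0,0,0,0,0,0,0,0,0,0,0,0,0,-0.01,0,0,0,0,0,-0.03,0,0,0,0,0,-0.045,0,0,0,0,0,-0.04,0,0,0,0,0,0,0,0,0,0,0,0,0,0,0]' --fingers 0.087

```text
t: 31.4
position: [0.4539, -0.1802, 0.1795]
tool_rot: [2.124, 2.312, 0.001]
contact_force: [-0.2, 0.1, 0.5]
grip_width: 0.999
finger_force: 0.0
```

```bash
python3 - <<'E'
from h import *
plan((.6385,.2043,.15),15.5)
s=snapshot("side");cv2.imwrite("pics/s9.png",cv2.resize(s["pixels"][215:290,235:315,::-1],(560,520),interpolation=cv2.INTER_CUBIC))
E
```

```text
rows 10 t 31.4
0.0367,0.0216,0.0029,0.0002,0.0002,-0.0186,0.0363,0.0223,0.0029,0.0002,0.0002,-0.0186,0.0359,0.023,0.0029,0.0002,0.0002,-0.0186,0.0355,0.0237,0.0029,0.0002,0.0002,-0.0186,0.035,0.0243,0.0029,0.0002,0.0002,-0.0186,0.0346,0.025,0.0029,0.0002,0.0002,-0.0186,0.0341,0.0256,0.0029,0.0002,0.0002,-0.0186,0.0336,0.0262,0.0029,0.0002,0.0002,-0.0186,0.0331,0.0269,0.0029,0.0002,0.0002,-0.0186,0.0326,0.0275,0.0029,0.0002,0.0002,-0.0186
```

View pics/s9.png

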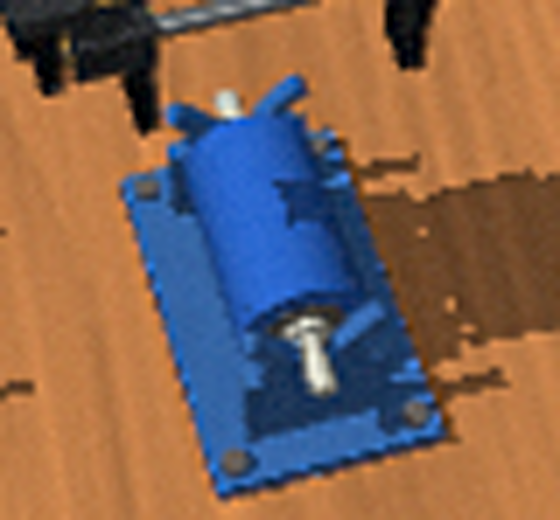

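The blue roller is seated in the blue cradle, with axle ends at (315,365) and (228,103) between the horns. That was my last picture, so the rest is done by numbers. Back to the yellow roller in the spare.

Emit:
jog_arm --motion '[0.0367,0.0216,0.0029,0,0,-0.0186,0.0363,0.0223,0.0029,0,0,-0.0186,0.0359,0.023,0.0029,0,0,-0.0186,0.0355,0.0237,0.0029,0,0,-0.0186,0.035,0.0243,0.0029,0,0,-0.0186,0.0346,0.025,0.0029,0,0,-0.0186,0.0341,0.0256,0.0029,0,0,-0.0186,0.0336,0.0262,0.0029,0,0,-0.0186,0.0331,0.0269,0.0029,0,0,-0.0186,0.0326,0.0275,0.0029,0,0,-0.0186,0,0,0,0,0,0,0,0,0,0,0,0]'

```text
t: 32.65
position: [0.6366, 0.205, 0.1465]
tool_rot: [-1.896, -2.5, 0.006]
contact_force: [-0.6, 0.4, -0.6]
grip_width: 0.999
finger_force: 0.0
```

Emit:
jog_arm --motion '[0,0,0,0,0,0,0,0,0,0,0,0,0,0,0,0,0,0,0,0,0,0,0,0,0,0,0,0,0,0]'

```text
t: 33.15
position: [0.6382, 0.2038, 0.1496]
tool_rot: [-1.902, -2.5, -0.001]
contact_force: [0.4, 0.6, 0.3]
grip_width: 1.002
finger_force: 0.0
```

```bash
python3 - <<'E'
from h import *
s=snapshot("wrist");axis(s,"yellow",.055,15.5,smin=110)
p=get_state()["position"];a=np.radians(15.5);print(p,"across,along",p[0]*np.cos(a)+p[1]*np.sin(a),-p[0]*np.sin(a)+p[1]*np.cos(a))
plan((.6385,.2043,.0543),15.5)
E
```

```text
yellow 0.055 [277. 221.] 5412 across 648.1..691.0 mid 669.5 along -25.9..67.4
[0.638233   0.20394283 0.14956196] across,along 0.6695221086810693 0.025965175284823616
rows 3 t 33.2
0.0001,0.0001,0.0318,0,-0.0002,-0.0001,0.0001,0.0001,0.0318,0,-0.0002,-0.0001,0.0001,0.0001,0.0318,0,-0.0002,-0.0001
```

Emit:
jog_arm --motion '[-0.0018,0.0002,0.03,0,0,0,0,0,0.035,0,0,0,0,0,0.025,0,0,0,0,0,0.0053,0,0,0,0,0,0,0,0,0,0,0,0,0,0,0,0,0,0,0,0,0,0,0,0,0,0,0,0,0,0,0,0,0]' --fingers 0.087

```text
t: 34.1
position: [0.6394, 0.2028, 0.0551]
tool_rot: [1.901, 2.5, 0.002]
contact_force: [-0.5, 0.1, -0.9]
grip_width: 0.999
finger_force: 0.0
```

Emit:
jog_arm --motion '[0,0,0,0,0,0,0,0,0,0,0,0,0,0,0,0,0,0,0,0,0,0,0,0,0,0,0,0,0,0,0,0,0,0,0,0,0,0,0,0,0,0,0,0,0,0,0,0]' --fingers 0.03 --force 25

```text
t: 34.9
position: [0.6387, 0.2027, 0.0539]
tool_rot: [-1.901, -2.5, -0.0]
contact_force: [-0.3, -0.4, 0.1]
grip_width: 0.499
finger_force: 25.0
```

Emit:
jog_arm --motion '[0,0,-0.01,0,0,0,0,0,-0.02,0,0,0,0,0,-0.03,0,0,0,0,0,-0.04,0,0,0,0,0,-0.02,0,0,0,0,0,0,0,0,0,0,0,0,0,0,0,0,0,0,0,0,0]'

```text
t: 35.7
position: [0.6372, 0.2024, 0.1718]
tool_rot: [-1.899, -2.498, 0.005]
contact_force: [-1.0, -0.5, -3.8]
grip_width: 0.497
finger_force: 25.0
```

```bash
python3 -c "
from h import *
plan((.6424,-.1772,.145),-14.5)"
```

```text
rows 9 t 35.7
-0.0408,-0.0107,0.003,-0.0005,0,0.0582,-0.0414,-0.0083,0.003,-0.0005,0,0.0582,-0.0418,-0.0059,0.003,-0.0005,0,0.0582,-0.042,-0.0035,0.003,-0.0005,0,0.0582,-0.0422,-0.001,0.003,-0.0005,0,0.0582,-0.0422,0.0014,0.003,-0.0005,0,0.0582,-0.042,0.0039,0.003,-0.0005,0,0.0582,-0.0417,0.0063,0.003,-0.0005,0,0.0582,-0.0413,0.0087,0.003,-0.0005,0,0.0582
```

Emit:
jog_arm --motion '[-0.0408,-0.0107,0.003,-0.0005,0,0.0582,-0.0414,-0.0083,0.003,-0.0005,0,0.0582,-0.0418,-0.0059,0.003,-0.0005,0,0.0582,-0.042,-0.0035,0.003,-0.0005,0,0.0582,-0.0422,-0.001,0.003,-0.0005,0,0.0582,-0.0422,0.0014,0.003,-0.0005,0,0.0582,-0.042,0.0039,0.003,-0.0005,0,0.0582,-0.0417,0.0063,0.003,-0.0005,0,0.0582,-0.0413,0.0087,0.003,-0.0005,0,0.0582,0,0,0,0,0,0,0,0,0,0,0,0,0,0,0,0,0,0]'

```text
t: 36.9
position: [0.6431, -0.1757, 0.1451]
tool_rot: [-2.482, -1.923, -0.004]
contact_force: [-1.4, 0.1, -3.6]
grip_width: 0.5
finger_force: 25.0
```

Emit:
jog_arm --motion '[0,0,0.02,0,0,0,0,0,0.02,0,0,0,0,0,0.01,0,0,0,0,0,0,0,0,0,0,0,0,0,0,0,0,0,0,0,0,0,0,0,0,0,0,0,0,0,0,0,0,0]'

```text
t: 37.7
position: [0.6448, -0.1772, 0.0976]
tool_rot: [2.481, 1.921, 0.007]
contact_force: [0.6, -0.0, -3.2]
grip_width: 0.503
finger_force: 25.0
```

```bash
python3 - <<'E'
from h import *
plan((.6426,-.1771,.066),-14.55)
s=snapshot("wrist");a=np.radians(-14.55);y=np.array([np.cos(a),np.sin(a)]);x=np.array([-y[1],y[0]])
p=get_state()["position"];print(p,"across",p[:2]@y,"along",p[:2]@x)
m=mask(s,"yellow",smin=110)
for r in range(116,210,8):
    q=np.where(m[r,150:420])[0]+150
    if len(q):
        w=cast(s,[(q.min()-.5,r),(q.max()+.5,r)],.01);print(r,q.min(),q.max(),w@y,w@x,(w@y).mean())
h=cv2.cvtColor(s["pixels"],cv2.COLOR_RGB2HSV);g=(h[:,:,1]<70)&(h[:,:,2]>100)
for r in range(128,190,8):
    q=np.where(g[r,240:320])[0]+240
    if len(q): print("axle row",r,q.min(),q.max(),(q.min()+q.max())/2)
print("exp tip px",proj(s,np.r_[p[:2],p[2]+.002]+.07*np.r_[x,0]))
E
```

```text
rows 1 t 37.7
-0.0004,-0.0023,0.0316,0.0054,-0.0013,0.0009
[ 0.64462907 -0.17724029  0.09739374] across 0.6684821831357703 along -0.009609184470286159
124 214 288 [0.62207086 0.67736538] [0.06614238 0.06622622] 0.6497181232925211
132 215 275 [0.62249241 0.66777678] [0.06042623 0.06048848] 0.645134592516797
140 215 239 [0.6221729  0.64085478] [0.05462713 0.05464965] 0.6315138393734981
148 215 318 [0.62184867 0.70022835] [0.04874432 0.04883593] 0.6610385104529299
156 216 332 [0.62227751 0.71112144] [0.04277662 0.04286976] 0.6666994765916725
164 216 316 [0.62194908 0.69918441] [0.03672062 0.03678984] 0.6605667451289842
172 217 319 [0.6223848  0.70173819] [0.03057565 0.03063597] 0.662061498931898
180 217 266 [0.62205207 0.66082469] [0.02433852 0.0243614 ] 0.641438381147645
188 217 324 [0.62171424 0.70617855] [0.01800775 0.01804805] 0.6639463952841234
196 218 328 [0.62215776 0.70963429] [0.0115814  0.01161043] 0.6658960249681778
204 218 320 [0.62181536 0.70359496] [0.00505665 0.00507151] 0.6627051587697295
axle row 144 266 286 276.0
axle row 152 266 286 276.0
axle row 160 267 286 276.5
axle row 168 267 286 276.5
axle row 176 268 286 277.0
axle row 184 268 286 277.0
exp tip px [[277.60529218 138.83466739]]
```

The base's left edge is at a constant 622 mm across and its width checks, so the midline is at 666.7 and I need −1.9 mm across. The base's far edge puts the cradle centre about 5 mm further along, so I'll shift +5 mm along the axle to centre it, then lower.

Emit:
jog_arm --motion '[0.005,-0.0019,0.003,0.005,-0.001,0,0,0,0.003,0,0,0,0,0,0,0,0,0,0,0,0,0,0,0,0,0,0,0,0,0]'

```text
t: 38.25
position: [0.6438, -0.1718, 0.0907]
tool_rot: [-2.483, -1.923, 0.0]
contact_force: [0.1, 0.2, -2.8]
grip_width: 0.495
finger_force: 25.0
```

```bash
python3 - <<'E'
from h import *
st=get_state();p=st["position"];a=np.radians(-14.55);y=np.array([np.cos(a),np.sin(a)]);x=np.array([-y[1],y[0]])
print(p,st["tool_rot"],st["contact_force"],"across",p[:2]@y,"along",p[:2]@x)
s=snapshot("wrist");h=cv2.cvtColor(s["pixels"],cv2.COLOR_RGB2HSV);g=(h[:,:,1]<70)&(h[:,:,2]>100)
r=[i for i in range(100,200) if g[i,270:284].sum()>9];print("axle rows",r[0],r[-1],"exp tip",proj(s,np.r_[p[:2],p[2]+.002]+.07*np.r_[x,0]))
E
```

```text
[ 0.64382759 -0.17178857  0.09065645] [-2.48305810e+00 -1.92269547e+00  3.13679647e-04] [ 0.11000198  0.22716791 -2.7758562 ] across 0.6663367985329021 along -0.004533651885291471
axle rows 138 198 exp tip [[277.90293597 138.80348619]]
```

Emit:
jog_arm --motion '[0,0.0003,0.006,0,0,0,0,0,0.006,0,0,0,0,0,0.005,0,0,0,0,0,0.004,0,0,0,0,0,0.003,0,0,0,0,0,0.001,0,0,0,0,0,0,0,0,0,0,0,0,0,0,0]'

```text
t: 39.1
position: [0.6442, -0.1718, 0.0659]
tool_rot: [-2.483, -1.923, 0.0]
contact_force: [0.3, 0.3, -2.7]
grip_width: 0.499
finger_force: 25.0
```

Emit:
jog_arm --motion '[0,0,0.003,0,0,0,0,0,0.003,0,0,0,0,0,0.003,0,0,0,0,0,0.001,0,0,0,0,0,0,0,0,0,0,0,0,0,0,0,0,0,0,0,0,0]'

```text
t: 39.8
position: [0.6441, -0.1718, 0.0558]
tool_rot: [-2.483, -1.923, 0.0]
contact_force: [-0.0, -0.0, -3.1]
grip_width: 0.499
finger_force: 25.0
```

Emit:
jog_arm --motion '[0,0,0.0008,0,0,0,0,0,0.0006,0,0,0,0,0,0,0,0,0,0,0,0,0,0,0]'

```text
t: 40.2
position: [0.644, -0.1717, 0.0543]
tool_rot: [-2.483, -1.923, 0.0]
contact_force: [0.2, 0.5, -3.2]
grip_width: 0.502
finger_force: 25.0
```

Emit:
jog_arm --motion '[0,0,0.0003,0,0,0,0,0,0.0002,0,0,0,0,0,0,0,0,0,0,0,0,0,0,0]'

```text
t: 40.6
position: [0.6441, -0.1717, 0.054]
tool_rot: [-2.483, -1.923, 0.0]
contact_force: [-0.1, 0.1, -2.6]
grip_width: 0.5
finger_force: 25.0
```

Emit:
jog_arm --motion '[0,0,0.0003,0,0,0,0,0,0.0002,0,0,0,0,0,0,0,0,0,0,0,0,0,0,0]'

```text
t: 41.0
position: [0.6441, -0.1718, 0.0538]
tool_rot: [-2.483, -1.923, 0.0]
contact_force: [-1.0, 1.1, 3.2]
grip_width: 0.501
finger_force: 25.0
```

Contact, at the height expected for a seated roller. I'll release, retreat and verify every roller by numbers.

Emit:
jog_arm --motion '[0,0,0,0,0,0,0,0,0,0,0,0,0,0,0,0,0,0,0,0,0,0,0,0,0,0,0,0,0,0,0,0,-0.01,0,0,0,0,0,-0.03,0,0,0,0,0,-0.045,0,0,0,0,0,-0.045,0,0,0,0,0,-0.03,0,0,0,0,0,0,0,0,0,0,0,0,0,0,0]' --fingers 0.087

```text
t: 42.2
position: [0.6444, -0.1719, 0.2148]
tool_rot: [2.483, 1.923, 0.001]
contact_force: [-1.1, -0.0, -0.5]
grip_width: 0.998
finger_force: 0.0
```

Emit:
jog_arm --motion '[0.045,-0.02,0,0,0,0,0.045,-0.02,0,0,0,0,0.045,-0.02,0,0,0,0,0.045,-0.02,0,0,0,0,0,0,0,0,0,0,0,0,0,0,0,0,0,0,0,0,0,0]'

```text
t: 42.9
position: [0.6116, 0.0217, 0.2125]
tool_rot: [-2.483, -1.922, 0.003]
contact_force: [-0.3, -0.5, -0.8]
grip_width: 1.0
finger_force: 0.0
```

```bash
python3 - <<'E'
from h import *
print(get_state()["position"])
for cam in("top","side"):
    s=snapshot(cam);h=cv2.cvtColor(s["pixels"],cv2.COLOR_RGB2HSV);g=(h[:,:,1]<90)&(h[:,:,2]>100)
    for nm,c,psi in(("red",(.4639,.1563),-9.75),("blue",(.4536,-.1799),4.85),("yellow",(.6441,-.1718),-14.55)):
        a=np.radians(psi);x=np.array([-np.sin(a),np.cos(a)])
        for e in(-.065,.065):
            q=proj(s,[np.r_[np.array(c)+e*x,.055]])[0];r0,c0=int(q[1])-6,int(q[0])-6
            yy,xx=np.where(g[r0:r0+13,c0:c0+13]);print(cam,nm,e,"exp",q.round(1),"seen",(xx.mean()+c0).round(1) if len(xx) else None,(yy.mean()+r0).round(1) if len(xx) else None,len(xx))
s=snapshot("top");
for c in HUE: blobs(s,c,.055,250)
E
```

```text
[0.61157741 0.02169382 0.21248316]
top red -0.065 exp [225.3 231.8] seen None None 0
top red 0.065 exp [182.7 223.5] seen None None 0
top blue -0.065 exp [339.5 231.8] seen 337.2 231.7 33
top blue 0.065 exp [295.6 234.7] seen 296.3 234.4 34
top yellow -0.065 exp [335.7 176.4] seen 332.6 175.1 30
top yellow 0.065 exp [294.3 165.2] seen 296.8 165.5 24
side red -0.065 exp [256.1 176.8] seen 256.2 173.5 30
side red 0.065 exp [256.2 148.1] seen 256.5 147.0 6
side blue -0.065 exp [280.4 270. ] seen 279.4 266.6 33
side blue 0.065 exp [266.9 230.6] seen 267.5 229.9 16
side yellow -0.065 exp [341.8 255.4] seen 342.3 253.0 30
side yellow 0.065 exp [339.6 216.7] seen 340.0 216.5 12
blue px [315. 235.] 1250 [ 0.4497 -0.1725] [ 85.3 141.9] 94.9
yellow px [313. 174.] 1272 [ 0.6349 -0.168 ] [ 92.5 146.2] 75.0
```

```bash
python3 -c "
from station import close_job
print(close_job())"
```

```text
the job is handed in; nothing more can be done
None
```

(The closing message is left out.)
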